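Wash up an ink knife and an ink cup in the print studio

ROBOT

A 6-joint arm with a two-finger parallel gripper is mounted at the origin on the work surface. World frame = base frame: x ahead of the robot, y to its left, z up, the work surface at z = 0. Lengths are in m, angles in rad, forces in N, time in s.
With the tool pointing down it reaches from about 0.325 to 0.775 m from the base axis. Payload 5.5 kg.
Tool frame: the origin (TCP) lies at the very end of the fingers, on their centre line; the grasp point (between the pads) lies 19 mm behind it; z points along the fingers, y is the direction in which the jaws open and shut (so a half turn about z gives the same grasp; the last joint's range is limited). The gripper opens to 85 mm and grips with 20 to 120 N. Pads are 22 mm wide; open, the fingers measure 114 mm over their backs; the gripper's body (76 mm by 85 mm) begins 54 mm behind the grasp point. The pads swing forward as they close: fully open they stand 13 mm farther back than shut.
Start: joints at [1.257, 0.091, 1.231, -0, 1.82, -0.057], TCP at [0.152, 0.58, 0.231] pointing down, gripper open.
Joint ranges: [-2.87, 2.87], [-0.86, 2.18], [0.17, 2.46], [-1.51, 4.65], [0.06, 2.69], [-2.65, 2.65]. Speed limits (rad/s): [2.57, 2.57, 3.01, 3.14, 3.14, 3.14].

INTERFACE

Orientations are given as a unit quaternion [w, x, y, z].
In Python, from cell import arm gives the robot as it stands.
- The arm moves only by the shell command python3 -m jog 'ROWS' [FORCE]. ROWS is JSON, a list of rows, each a list of 7 numbers: the shift along the tool's x, y, z in units of 30 mm (1.0 is 30 mm), then the turn, a rotation vector about the tool's x, y, z in rad, then the opening in per cent of the stroke, from 0 (shut) to 100 (fully open). In form: [[tx, ty, tz, wx, wy, wz, hand], ...]. A call has 1 to 20 rows; each row shifts and turns the pose as measured when the row begins, along the tool's axes as they then stand; what a row does not reach is not made up. A row lasts 1/10 s, in which the tool goes at most 50 mm and 8.59 degrees, less where a joint would pass 70% of its speed; a pose out of reach is approached as far as the arm can. A call is refused whole if a number of a shift passes 1 or a number of a turn 0.15, either way. A call with a gripper value outside its range is refused whole. The fingers move at their own pace and stop on an object; FORCE is the grip in N (left out, the last holds). Time passes only in rows, so rows that do not move let the fingers close. It gives the time, the measured TCP pose, the force and the opening at its end, in the units of the state.
- arm.get_state(): the state, without advancing time (a new reading comes with each control period).
- arm.capture(name): name is "scene" or "side" or "wrist"; returns a dict with "image" (480x640x3 uint8, red, green, blue), "camera_matrix" (3x3 intrinsics, pixels), "k1" (the pictures are not rectified: a ray, as slopes to the right and down, at radius r is drawn at 1 + k1 r^2 times it, then the intrinsics apply), "rvec" (rotation vector, rad) and "tvec" (3), from world to camera coordinates, as OpenCV has them. Camera axes: x right, y down, z forward; pixel columns grow to the right and rows downward; lengths in m; the calibration is good to about 2 mm. A picture is of the moment at which its call begins. There is no depth.
- arm.hand_in(): hands the job in, once; it reports no verdict.
The state is a dict: "time_s": time; "joint_pos": joint angles; "dq": joint speeds; "effort": joint torques, N m; "position": TCP position; "eef_rot": TCP orientation; "force": force on the tool from outside, world axes, zero at the start; "ft_torque": the same for the moment, N m; "opening": opening from 0.0 (shut) to 1.0 (fully open).
Only numpy, scipy, OpenCV 4.12 (cv2) and the standard library are available. Lean on these libraries where they do the work, as an engineer would, in place of code of your own. Each camera call takes 0.05 s, during which the arm holds its last target. There are 200 camera calls.

TASK

Finish the washing-up: pick up the ink knife, dip the end of its blade well down inside the white rinse pot, then lay the knife on the ribbed rubber mat so that the whole of it lies within the mat's edges. Then take the metal cup from its sloping cradle, turn it upside down and lower it gently over the stout drying peg, not the thin one, until its floor rests on the top of the peg; do not let it drop. Leave the pot and everything else standing where it is, without shifting it or knocking it over.

Things in the scene. Friction and masses are not known exactly. Their poses are not given: they have to be found in the camera images.
- knife: loose ink knife, 200 mm long, 120 g, lying flat: wooden handle 110 x 24 x 22 mm (from x = -75 to +35 mm) and a 28 mm wide, 3 mm thick steel blade with round end (from x = 35 to 125 mm, at mid-height of the handle). Origin: underside of the handle, below the centre of mass; x points to the blade's end, z up when it lies as at the start. Grip the handle across its 24 mm width near the origin
- knife_tip (a point): the end of the blade, 125 mm along x from the knife's origin and 11 mm above its underside
- knife_end (a point): the butt of the handle, 75 mm behind the knife's origin and 11 mm above its underside
- pot: loose white ceramic rinse pot standing open and empty on the table, 450 g, 70 mm high, outer diameter 92 mm at the foot and 100 mm at the rim, wall 4 mm, floor 6 mm thick. Origin: centre of its underside, z up
- mat: fixed black rubber drying mat with grey ribs, 170 mm (its x) by 290 mm (its y, the long side), 6 mm thick, flat on the table. Origin: centre of its underside
- cup: loose plain aluminium cup, a straight cylinder 60 mm outside diameter, 100 mm long, wall 4 mm, floor 6 mm thick, 150 g. Origin: centre of the outside of its closed end; z points along its axis to the open mouth. At the start it lies in the cradle with its axis sloping 30 degrees, the mouth low and to the robot's right, the closed end high
- cup_mouth (a point): centre of the cup's open rim, 100 mm along the cup's z from its origin
- cradle: fixed draining cradle that holds the cup: plywood base 150 x 70 x 10 mm, two steel rails 36 mm apart under the cup and a 10 mm cross bar as stop below the mouth's lower edge; nothing stands beside or above the cup. Origin: centre of the base's underside; x points horizontally the way the cup's mouth looks
- peg: fixed stout drying peg: upright wooden post 30 mm in diameter with bevelled flat top, on a round plywood foot 90 mm across and 12 mm thick; its top is 125 mm above the table. Origin: centre of the foot's underside, z up
- peg_tip (a point): centre of the stout peg's flat top, 125 mm above the table, z up
- thin_peg: fixed thin drying peg, not used: post 10 mm in diameter on the same foot, top 135 mm above the table. Origin: centre of the foot's underside. The two pegs may stand either way round
- low_tin: bystander: low metal tin, 56 mm across, 45 mm high, origin under its centre
- tall_tin: bystander: wide metal tin, 74 mm across, 80 mm high, origin under its centre
- jar: bystander: glass jar, 70 mm across, 90 mm high, origin under its centre
- bottle: bystander: amber bottle, 60 mm across, 170 mm high, origin under its centre
- block: bystander: wooden block 70 x 100 x 25 mm with a wire arch up to 102 mm high, origin under its centre
- brayer: bystander: hand roller lying down, roller 110 mm long and 48 mm thick across its y, handle reaching 150 mm to its -x. Origin: under the roller's middle
Not all that is in view belongs to the job. What is meant by the knife is not pink, and is the smaller of those in its own colour. Leave any green look-alike of the peg alone.

How it is judged:
On the way, in this order (a step that is already met when the one before it is completed fails the run):
1. the end of the knife's blade is at least 15 mm below the rim inside the pot, the knife held by the fingers (z of knife_tip in the frame of pot between 0 and 0.055 m and horizontal distance between knife_tip and pot below 0.044 m and contact force between the fingers and knife above 0.5 N), for 0.1 s.
2. the knife lies released and flat on the mat, wholly within its edges (x of knife_tip in the frame of mat between -0.085 and 0.085 m and y of knife_tip in the frame of mat between -0.145 and 0.145 m and x of knife_end in the frame of mat between -0.085 and 0.085 m and y of knife_end in the frame of mat between -0.145 and 0.145 m and height (world z) of each of knife_tip, knife_end below 0.032 m and linear speed of knife below 0.03 m/s and contact force between the fingers and knife below 0.1 N), for 0.2 s.
3. the cup sits upside down on the stout peg, released, its floor on the peg's top (angle between cup's own z axis and vertical above 2.99 rad and horizontal distance between cup and peg_tip below 0.016 m and z of cup in the frame of peg_tip between 0 and 0.014 m and linear speed of cup below 0.03 m/s and contact force between the fingers and cup below 0.1 N), for 0.2 s.
At the end, for the whole second after the job is handed in: The knife lies released and at rest on the mat, both ends within the mat's edges and less than 32 mm above the table; the cup is released and at rest upside down on the stout peg, upright to about 9 degrees, its axis within 16 mm of the peg's and its floor within 8 mm of the peg's top (all of step 2 and all of step 3); the robot touches nothing.
It fails at once if the cup drops onto the peg (faster than 0.6 m/s while over or around it) (horizontal distance between cup and peg_tip below 0.03 m and angle between cup's own z axis and vertical above 2.6 rad and z of cup in the frame of peg_tip below 0.106 m and linear speed of cup above 0.6 m/s).
It fails at once if the pot or another bystander is shifted by more than 30 mm or knocked over (distance of any of low_tin, tall_tin, jar, bottle, block, brayer, pot from where it was at the start of the episode above 0.03 m or angle between any of low_tin, tall_tin, jar, bottle, block, brayer, pot's own z axis and vertical above 0.5 rad).
It also fails if it takes over 58 s, if anything falls off the work surface, if the arm or the gripper's body presses on something with over 40 N, if the wrist force passes 120 N, or if a joint passes its speed limit or range.

## Working session

There is one attempt and no reset: what is moved stays moved. The work goes in short steps, Python scripts to look and compute and a shell command to move; the robot and the scene stay as the last step left them, time stands still between calls to the robot, and variables do not carry over. Pictures are saved under pics/ and viewed, about 8 in all and at most 12, crops included, and the job is handed in when it is done.

```bash
mkdir -p pics; ls; cat > h.py <<'E'
import numpy as np, cv2, json
from cell import arm
from scipy.spatial.transform import Rotation as R
def cap(n,f):
    c=arm.capture(n); cv2.imwrite(f'pics/{f}.png',c['image'][:,:,::-1])
    np.savez(f'pics/{f}.npz',K=c['camera_matrix'],k1=c['k1'],r=c['rvec'],t=c['tvec']); return c
def ray(f,u,v):
    d=np.load(f'pics/{f}.npz'); K=d['K']; x=np.array([(u-K[0,2])/K[0,0],(v-K[1,2])/K[1,1]])
    s=x.copy()
    for _ in range(20): s=x/(1+d['k1']*(s@s))
    Rm=cv2.Rodrigues(d['r'])[0]; o=-Rm.T@d['t'].ravel(); return o,Rm.T@np.r_[s,1]
def at(f,u,v,z):
    o,d=ray(f,u,v); return (o+d*(z-o[2])/d[2]).round(4)
def proj(f,P):
    d=np.load(f'pics/{f}.npz'); Rm=cv2.Rodrigues(d['r'])[0]; c=Rm@np.array(P)+d['t'].ravel(); s=c[:2]/c[2]; s=s*(1+d['k1']*(s@s)); return (d['K']@np.r_[s,1])[:2].round(1)
def tri(obs):
    A=0;b=0
    for f,u,v in obs:
        o,d=ray(f,u,v); d=d/np.linalg.norm(d); M=np.eye(3)-np.outer(d,d); A=A+M; b=b+M@o
    return np.linalg.solve(A,b).round(4)
def pose():
    s=arm.get_state(); q=s['eef_rot']; return np.array(s['position']),R.from_quat([q[1],q[2],q[3],q[0]])
def go(p,Rt=None):
    P,Q=pose(); print('shift units',(Q.inv().apply(np.array(p)-P)/.03).round(2), 'turn',None if Rt is None else (Q.inv()*Rt).as_rotvec().round(3))
E
python3 - <<'E'
from h import *
for n in('scene','side','wrist'):
    c=cap(n,n+'0'); 
    o,_=ray(n+'0',320,240); print(n,o.round(3),c['k1'])
s=arm.get_state(); print(s['position'],s['eef_rot'],s['time_s'],s['opening'],s['force'])
E
```

```text
pics
scene [ 0.783 -0.499  1.039] -0.06012135910926525
side [-0.06  -1.133  1.311] 0.017433037867772658
wrist [0.074 0.6   0.374] -0.025218998689814198
[0.15231769 0.58012995 0.23038507] [-1.51341554e-04  1.28036523e-01  9.91769159e-01 -7.48485239e-04] 0.15 1.0021363714786091 [0.12979144 0.03289945 1.24129046]
```

View pics/scene0.png

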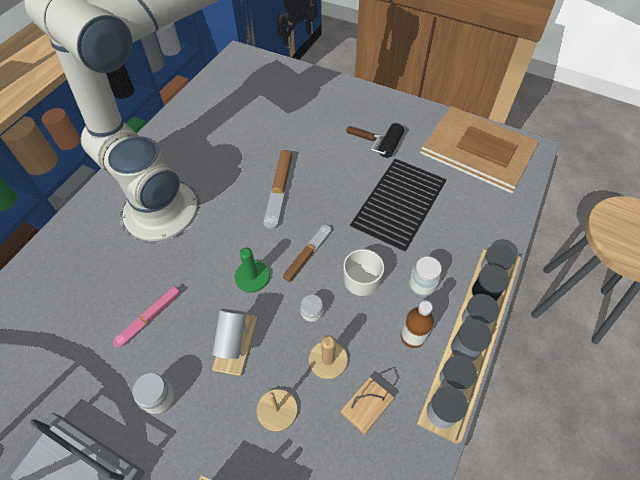

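View pics/side0.png

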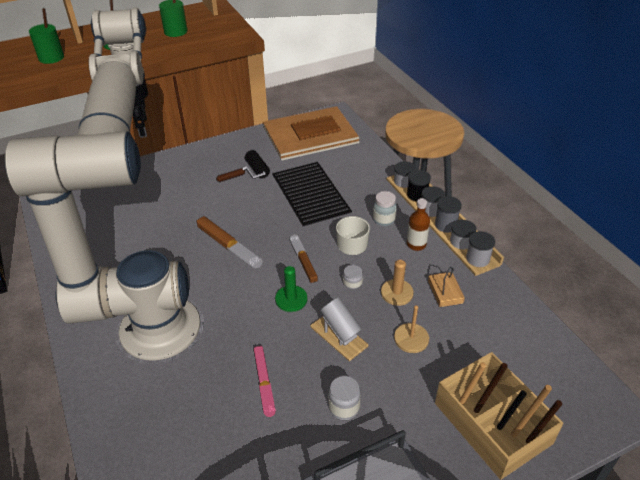

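Candidates for the knife in the scene view are brown at (279,188), brown at (307,252) and pink at (147,316). It can't be the pink one, and the smaller brown one is at (307,252). Candidates for the peg are green at (250,270), stout wood at (328,350) and thin at (277,408), so it is the stout wooden one. I'll confirm both in enlarged crops.

```bash
python3 - <<'E'
import cv2
a=cv2.imread('pics/scene0.png')[150:440,200:470]; b=cv2.imread('pics/side0.png')[150:370,180:480]
cv2.imwrite('pics/c1.png',cv2.resize(a[:210],None,fx=2.8,fy=2.8,interpolation=2)); 
cv2.imwrite('pics/c2.png',cv2.resize(b,None,fx=2.6,fy=2.6,interpolation=2))
cv2.imwrite('pics/c3.png',cv2.resize(a[140:],None,fx=2.9,fy=2.9,interpolation=2))
E
```

```text
(no output)
```

View pics/c1.png

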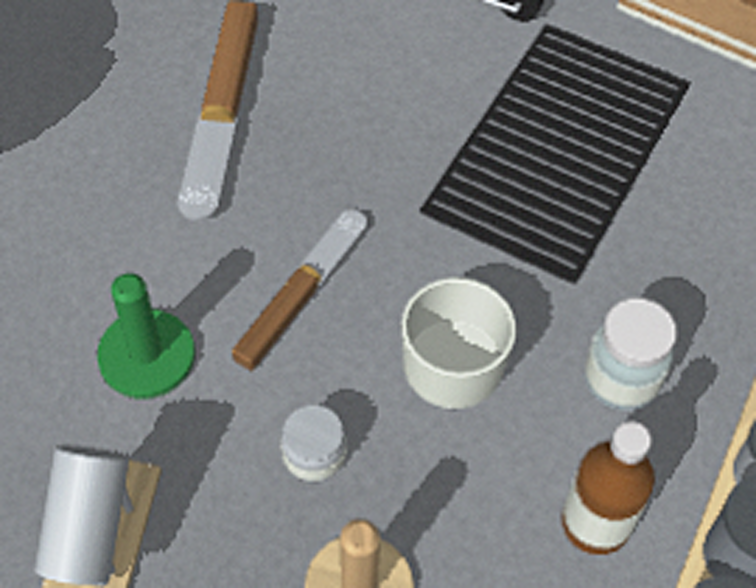

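View pics/c2.png

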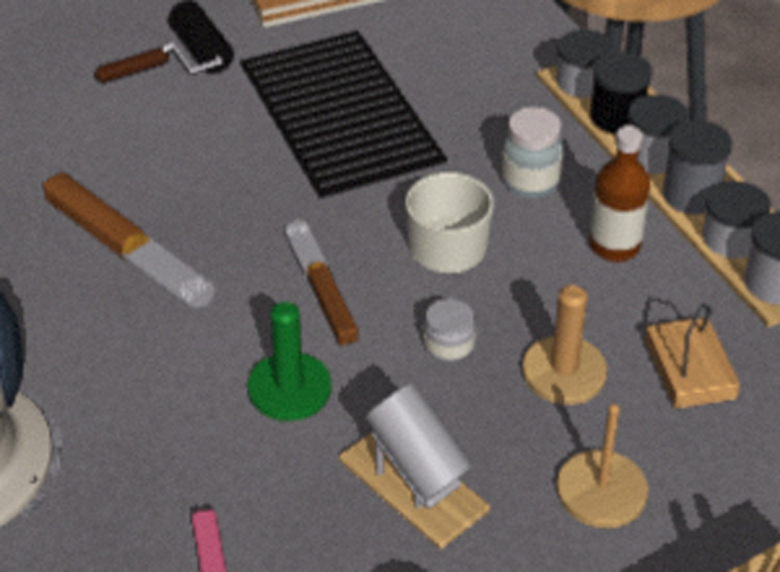

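The crops confirm it. In c1 the small brown knife runs from tip (358,214) to butt (245,358), and the larger brown knife at (218,100) is clearly longer. The stout wooden peg has its top at c1 (360,540) and c2 (572,293), and the thin one is at c2 (613,408).

```bash
python3 - <<'E'
from h import *
a=lambda u,v:('scene0',200+u/2.8,150+v/2.8)
b=lambda u,v:('side0',180+u/2.6,150+v/2.6)
def two(n,p,q,z):
    print(n,tri([a(*p),b(*q)]),at(*a(*p),z),at(*b(*q),z))
two('tip',(360,211),(293,222),.012); two('butt',(245,352),(346,332),.02)
two('neck',(312,270),(317,264),.018)
two('potrim',(459,324),(449,206),.07)
for n,p,q in(('m1',(548,26),(358,33)),('m2',(689,82),(444,158)),('m3',(577,281),(322,193)),('m4',(423,210),(243,64))): two(n,p,q,.006)
two('pegtop',(360,532),(572,293),.125)
two('lowtin',(314,432),(450,314),.045)
two('jar',(640,328),(535,124),.09); two('bottle',(632,440),(629,137),.17)
two('green',(129,287),(286,313),.125)
two('cupclosedtop',(92,450),(392,404),.1);
E
```

```text
tip [0.4623 0.1628 0.008 ] [0.4633 0.1606 0.012 ] [0.4607 0.1582 0.012 ]
butt [ 0.4403 -0.0294  0.0128] [ 0.4424 -0.0322  0.02  ] [ 0.4376 -0.0361  0.02  ]
neck [0.4546 0.0759 0.0173] [0.4551 0.0749 0.018 ] [0.4542 0.0759 0.018 ]
potrim [0.612  0.057  0.0605] [0.6127 0.0536 0.07  ] [0.6071 0.0457 0.07  ]
m1 [0.5893 0.2698 0.1951] [0.5347 0.4795 0.006 ] [0.6947 0.4667 0.006 ]
m2 [7.119e-01 3.368e-01 6.000e-04] [0.6985 0.4717 0.006 ] [0.6774 0.1865 0.006 ]
m3 [ 0.6356  0.3942 -0.2424] [0.6825 0.1839 0.006 ] [0.5155 0.1954 0.006 ]
m4 [0.4926 0.1961 0.1359] [0.5165 0.1935 0.006 ] [0.5289 0.4735 0.006 ]
pegtop [ 0.6298 -0.1759  0.1217] [ 0.6301 -0.1766  0.125 ] [ 0.628 -0.179  0.125]
lowtin [ 0.5407 -0.084   0.0443] [ 0.5415 -0.0854  0.045 ] [ 0.5401 -0.0834  0.045 ]
jar [0.7561 0.1097 0.0878] [0.7563 0.108  0.09  ] [0.7546 0.1077 0.09  ]
bottle [ 0.7859 -0.0335  0.164 ] [ 0.7861 -0.0371  0.17  ] [ 0.7814 -0.0386  0.17  ]
green [ 0.3563 -0.0669  0.1175] [ 0.3593 -0.0698  0.125 ] [ 0.3538 -0.0744  0.125 ]
cupclosedtop [ 0.4051 -0.2063  0.0991] [ 0.4032 -0.2032  0.1   ] [ 0.4058 -0.211   0.1   ]
```

View pics/c3.png

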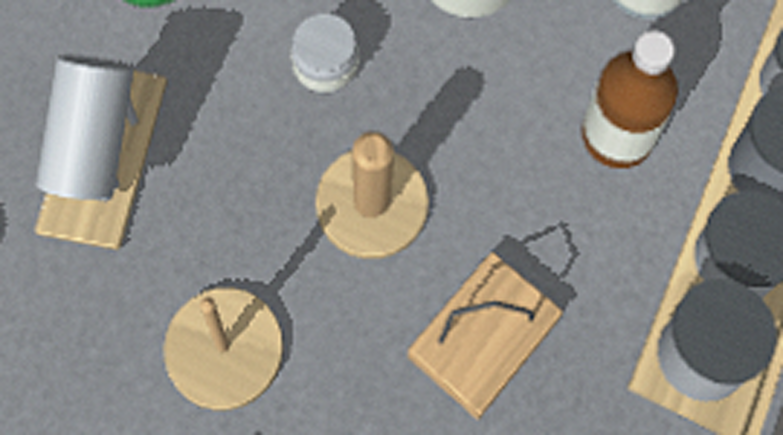

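```bash
python3 -m jog '[[-1,-0.25,0.1,0,0,0.07,70],[-1,-0.25,0.1,0,0,0.07,70],[-1,-0.25,0.1,0,0,0.07,70],[-1,-0.25,0.1,0,0,0.07,70],[-1,-0.25,0.1,0,0,0.07,70],[-1,-0.25,0.1,0,0,0.07,70],[-1,-0.25,0.1,0,0,0.07,70],[-1,-0.25,0.1,0,0,0.07,70],[-1,-0.25,0.1,0,0,0.07,70],[-1,-0.25,0.1,0,0,0.07,70],[-1,-0.25,0.1,0,0,0.07,70],[-1,-0.25,0.1,0,0,0.07,70],[-1,-0.25,0.1,0,0,0.07,70],[-1,-0.25,0.1,0,0,0.07,70],[-1,-0.25,0.1,0,0,0.07,70],[-1,-0.25,0.1,0,0,0.07,70]]' 40
python3 - <<'E'
from h import *
k=np.array([.448,.038,.13]); x=np.array([.1127,.9936,0]);x/=np.linalg.norm(x);z=np.array([0,0,-1.]);RT=R.from_matrix(np.c_[x,np.cross(z,x),z])
p,q=pose();print(p,q.as_matrix().round(2)); go(k,RT)
a=lambda u,v:('scene0',200+u/2.9,290+v/2.9)
b=lambda u,v:('side0',180+u/2.6,150+v/2.6)
for u in((35,234),(121,247),(165,75)): print('cradle',at(*a(*u),.01))
for u in((340,455),(445,545),(490,508)): print('cradleS',at(*b(*u),.01))
print('thin',at(*a(208,302),.135),at(*b(613,408),.135),'block',at(*a(487,335),.025),'archtop',at(*a(490,305),.1),at(*a(562,224),.0))
for p,q in(((62,60),(370,414)),((130,66),(408,388)),((38,188),(415,490)),((108,198),(467,463))): print('cup',tri([a(*p),b(*q)]))
E
```

```text
time_s: 1.75
position: [0.3927, 0.1613, 0.1742]
eef_rot: [-0.0, 0.65, 0.76, -0.006]
force: [0.6, -0.2, -0.4]
opening: 0.699
[0.39271902 0.16130366 0.17417782] [[-0.15  0.99 -0.01]
 [ 0.99  0.15 -0.01]
 [-0.01 -0.01 -1.  ]]
shift units [-4.33  1.2   1.5 ] turn [-0.009  0.009  0.268]
cradle [ 0.4059 -0.3243  0.01  ]
cradle [ 0.4723 -0.3018  0.01  ]
cradle [ 0.427  -0.1596  0.01  ]
cradleS [ 0.3622 -0.1798  0.01  ]
cradleS [ 0.4063 -0.325   0.01  ]
cradleS [ 0.467  -0.3056  0.01  ]
thin [ 0.5826 -0.331   0.135 ] [ 0.5775 -0.3346  0.135 ] block [ 0.7562 -0.2373  0.025 ] archtop [ 0.7516 -0.2369  0.1   ] [ 0.7735 -0.1243  0.    ]
cup [ 0.3804 -0.2149  0.1018]
cup [ 0.4299 -0.1957  0.0973]
cup [ 0.398  -0.2926  0.0544]
cup [ 0.4555 -0.2805  0.0564]
```

```bash
python3 -m jog '[[-0.9,0.4,0.3,0,0,0.09,70],[-0.9,0.4,0.3,0,0,0.09,70],[-0.9,0.3,0.3,0,0,0.09,70],[-0.9,0.1,0.3,0,0,0,70],[-0.7,0,0.3,0,0,0,70],[0,0,0,0,0,0,70]]' 40
python3 - <<'E'
from h import *
k=np.array([.448,.038,.05]); x=np.array([.1127,.9936,0]);x/=np.linalg.norm(x);z=np.array([0,0,-1.]);RT=R.from_matrix(np.c_[x,np.cross(z,x),z])
go(k,RT); cap('wrist','w1')
E
```

```text
time_s: 2.35
position: [0.4267, 0.0262, 0.1271]
eef_rot: [0.001, 0.753, 0.659, -0.007]
force: [0.6, 0.6, 0.4]
opening: 0.704
shift units [0.51 0.67 2.56] turn [-0.008  0.011 -0.02 ]
```

View pics/w1.png

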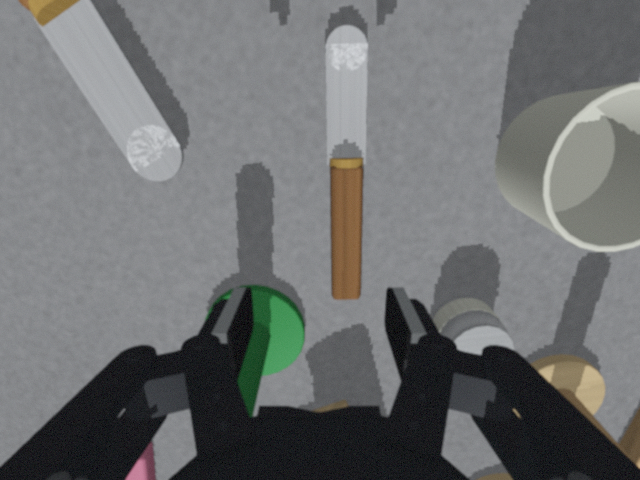

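The wrist view shows the small knife with its tip at (347,27), ferrule at (347,163) and butt at (346,298). The green peg is clear, to the left.

```bash
python3 - <<'E'
from h import *
t=at('w1',347,27,.012);b=at('w1',346,298,.011);f=at('w1',347,163,.017);print(t,b,f,np.linalg.norm(t-b))
print('pot',at('w1',556,178,.07))
d=(t-b)[:2];d/=np.linalg.norm(d);print('dir',d)
x=np.r_[d,0];z=np.array([0,0,-1.]);RT=R.from_matrix(np.c_[x,np.cross(z,x),z])
k=(t[:2]-.125*d+b[:2]+.075*d)/2;print(k); go([*k,.05],RT)
E
```

```text
[0.4617 0.1589 0.012 ] [ 0.4391 -0.0423  0.011 ] [0.4517 0.0709 0.017 ] 0.20246777521373618
pot [0.5689 0.054  0.07  ]
dir [0.11162406 0.99375051]
[0.4476094  0.03345624]
shift units [0.32 0.67 2.59] turn [-0.007  0.01  -0.02 ]
```

```bash
python3 -m jog '[[0.15,0.25,0.6,-0.007,0.01,-0.02,60],[0.15,0.25,0.6,0,0,0,60],[0.1,0.15,0.6,0,0,0,60],[0,0,0.6,0,0,0,60],[0,0,0.6,0,0,0,60],[0,0,0.4,0,0,0,60],[0,0,0,0,0,0,60]]' 40
python3 - <<'E'
from h import *
x=np.array([.1116,.9937,0]);z=np.array([0,0,-1.]);RT=R.from_matrix(np.c_[x,np.cross(z,x),z])
go([.448,.035,.005],RT)
E
```

```text
time_s: 3.1
position: [0.4515, 0.0444, 0.027]
eef_rot: [0.001, 0.744, 0.669, 0.005]
force: [-0.7, -0.6, -0.4]
opening: 0.595
shift units [-0.33 -0.09  0.73] turn [ 0.008 -0.005  0.006]
```

```bash
python3 -m jog '[[-0.3,-0.1,0.4,0.008,-0.005,0,50],[0,0,0.33,0,0,0,50],[0,0,0,0,0,0,50],[0,0,0,0,0,0,0],[0,0,0,0,0,0,0],[0,0,0,0,0,0,0],[0,0,0,0,0,0,0],[0,0,0,0,0,0,0]]' 70; sleep 0
python3 -m jog '[[0,0,0,0,0,0,0],[0,0,-0.3,0,0,0,0],[0,0,-0.8,0,0,0,0],[0,0,-1,0,0,0,0],[0,0,-1,0,0,0,0],[0,0,-1,0,0,0,0],[0,0,0,0,0,0,0]]' 70
python3 - <<'E'
from h import *
p,q=pose();print(q.as_matrix().round(3)); cap('wrist','w2')
E
```

```text
time_s: 3.9
position: [0.4494, 0.0357, 0.0068]
eef_rot: [0.001, 0.743, 0.669, 0.002]
force: [-0.1, 0.1, -1.2]
opening: 0.259
time_s: 4.6
position: [0.4477, 0.0358, 0.1359]
eef_rot: [0.001, 0.743, 0.669, 0.001]
force: [0.7, -0.4, -0.8]
opening: 0.259
[[ 0.105  0.994  0.002]
 [ 0.994 -0.105  0.   ]
 [ 0.001  0.002 -1.   ]]
```

View pics/w2.png

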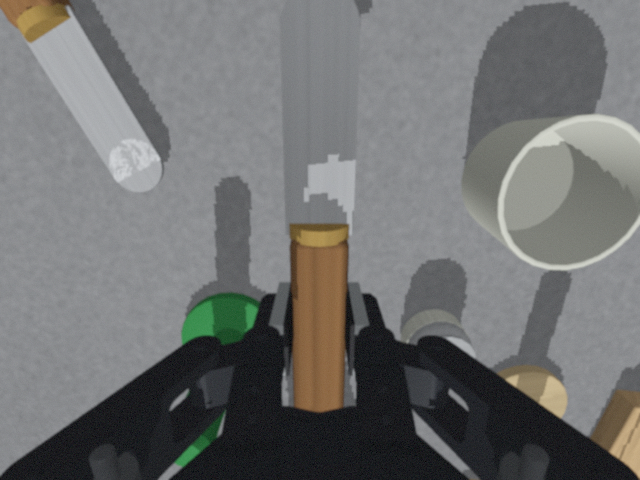

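The knife is held straight: ferrule at (320,232), handle centred between the pads. Next I tilt it nose-down in the air.

```bash
python3 -m jog '[[0,0.8,-1,0,0,0,0],[0,0.6,-1,0,0,0,0],[0,0.4,-0.5,0,-0.15,0,0],[0,0.4,0,0,-0.15,0,0],[0,0.4,0,0,-0.15,0,0],[0,0.4,0,0,-0.15,0,0],[0,0.4,0,0,-0.15,0,0],[0,0.4,0,0,-0.15,0,0],[0,0,0,0,0,0,0]]' 70
cat > dip.py <<'E'
from h import *
for u,v in((571,193),): print('pot w2',at('w2',u,v,.07))
print('ferrule',at('w2',320,225,.158))
s=arm.get_state();print('j',np.round(s['joint_pos'],2))
p,q=pose();print(q.as_matrix().round(3)); T=np.array([.125,0,-.005]); tip=p+q.apply(T);print('tip',tip)
go(p+np.array([.61,.052,.09])-tip); go(p+np.array([.61,.052,.03])-tip)
E
python3 dip.py
```

```text
time_s: 5.55
position: [0.5595, 0.0217, 0.1937]
eef_rot: [0.288, 0.664, 0.603, -0.335]
force: [-0.5, -0.2, -3.1]
opening: 0.264
pot w2 [0.6075 0.0551 0.07  ]
ferrule [0.4518 0.0779 0.158 ]
j [ 0.4   0.28  1.32 -0.83  1.96  0.34]
[[ 0.047  0.994 -0.098]
 [ 0.608 -0.107 -0.787]
 [-0.792 -0.023 -0.61 ]]
tip [0.5659525  0.10167996 0.0977048 ]
shift units [-0.73  1.64  1.31] turn None
shift units [0.85 1.69 2.53] turn None
```

```bash
python3 -m jog '[[-0.25,0.55,0.45,0,0,0,0],[-0.25,0.55,0.45,0,0,0,0],[-0.25,0.55,0.45,0,0,0,0],[0,0,0,0,0,0,0]]' 70
python3 dip.py; python3 - <<'E'
from h import *
cap('scene','s2'); cv2.imwrite('pics/s2c.png',cv2.resize(cv2.imread('pics/s2.png')[180:330,270:470],None,fx=3.5,fy=3.5))
E
```

```text
time_s: 5.95
position: [0.6059, -0.0339, 0.1836]
eef_rot: [0.285, 0.665, 0.605, -0.334]
force: [-0.1, -0.2, -0.7]
opening: 0.263
pot w2 [0.6075 0.0551 0.07  ]
ferrule [0.4518 0.0779 0.158 ]
j [ 0.3   0.34  1.26 -0.85  1.88  0.27]
[[ 0.046  0.994 -0.099]
 [ 0.613 -0.106 -0.783]
 [-0.788 -0.025 -0.615]]
tip [0.61213367 0.04667079 0.08817103]
shift units [ 0.06 -0.09 -0.17] turn None
shift units [ 1.63 -0.04  1.06] turn None
```

View pics/s2c.png

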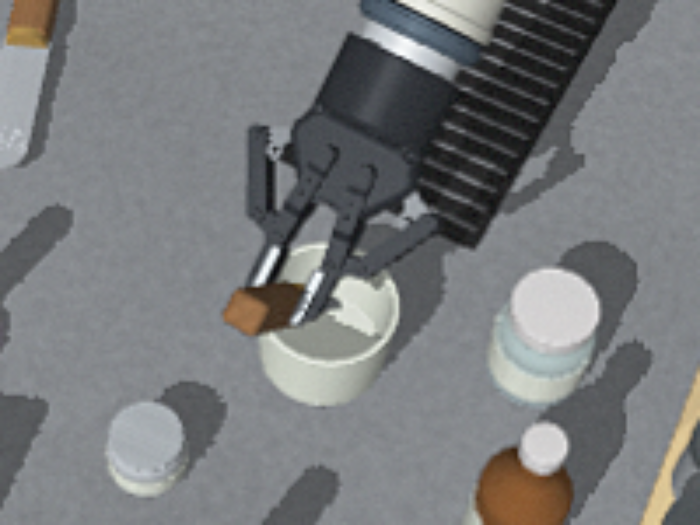

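The knife is over the pot with its butt at (250,312), the handle sloping down into the mouth, and the blade hidden behind the fingers. I'll go down.

```bash
python3 -m jog '[[0.4,0.05,0.26,0,0,0,0],[0.4,0.05,0.26,0,0,0,0],[0.4,0,0.26,0,0,0,0],[0.4,0,0.26,0,0,0,0],[0,0,0,0,0,0,0],[0,0,0,0,0,0,0],[0,0,0,0,0,0,0]]' 70
python3 dip.py
```

```text
time_s: 6.7
position: [0.6065, -0.0284, 0.1226]
eef_rot: [0.284, 0.666, 0.604, -0.332]
force: [-0.7, 0.5, -0.5]
opening: 0.261
pot w2 [0.6075 0.0551 0.07  ]
ferrule [0.4518 0.0779 0.158 ]
j [ 0.31  0.39  1.31 -0.83  1.82  0.35]
[[ 0.048  0.994 -0.099]
 [ 0.616 -0.108 -0.78 ]
 [-0.786 -0.023 -0.618]]
tip [0.61306183 0.05253328 0.0274576 ]
shift units [-1.65 -0.15 -1.26] turn None
shift units [-0.08 -0.1  -0.03] turn None
```

```bash
python3 -m jog '[[-0.78,0,-0.62,0,0,0,0],[-0.78,0,-0.62,0,0,0,0],[-0.78,0,-0.62,0,0,0,0],[-0.78,0,-0.62,0,0,0,0],[0,0,0,0,0.15,0,0],[0,0,0,0,0.15,0,0],[0,0,0,0,0.15,0,0],[0,0,0,0,0.15,0,0],[0,0,0,0,0.15,0,0],[0,0,0,0,0.15,0,0],[1,-0.1,0,0,0,0,0],[1,-0.1,0,0,0,0,0],[1,-0.1,0,0,0,0,0],[1,-0.1,0,0,0,0,0],[1,-0.1,0,0,0,0,0],[1,-0.1,0,0,0,0,0],[1,-0.1,0,0,0,0,0],[0,0,0,0,0,0,0]]' 70
cat > mat.py <<'E'
from h import *
x=np.array([.08,.9968,0]);z=np.array([0,0,-1.]);RT=R.from_matrix(np.c_[x,np.cross(z,x),z])
p,q=pose();print(p,q.as_matrix().round(3)); go([.604,.306,.04],RT); go([.604,.306,.013],RT)
print('brayer',at('scene0',392,140,.03),at('scene0',370,135,.03))
E
python3 mat.py
```

```text
time_s: 8.5
position: [0.6137, 0.1831, 0.2644]
eef_rot: [0.002, 0.748, 0.664, -0.001]
force: [0.1, -0.7, -1.0]
opening: 0.265
[0.61366187 0.183057   0.26445   ] [[ 0.118  0.993  0.001]
 [ 0.993 -0.118 -0.004]
 [-0.004  0.002 -1.   ]]
shift units [ 4.06 -0.82  7.46] turn [ 0.002  0.004 -0.039]
shift units [ 4.06 -0.82  8.36] turn [ 0.002  0.004 -0.039]
brayer [0.5001 0.5275 0.03  ] [0.4305 0.5172 0.03  ]
```

```bash
python3 -m jog '[[0.8,-0.2,0.9,0,0,0,0],[0.8,-0.2,0.9,0,0,-0.02,0],[0.8,-0.2,0.9,0,0,-0.02,0],[0.8,-0.1,0.9,0,0,0,0],[0.7,-0.1,0.9,0,0,0,0],[0,0,0.9,0,0,0,0],[0,0,0.8,0,0,0,0],[0,0,0.6,0,0,0,0],[0,0,0,0,0,0,0]]' 70
python3 mat.py
```

```text
time_s: 9.4
position: [0.6054, 0.3, 0.061]
eef_rot: [0.01, 0.734, 0.679, 0.002]
force: [-0.1, 0.2, -1.9]
opening: 0.262
[0.60541316 0.3000048  0.06100571] [[ 0.077  0.997  0.016]
 [ 0.997 -0.077 -0.011]
 [-0.01   0.017 -1.   ]]
shift units [ 0.2  -0.07  0.7 ] turn [0.017 0.01  0.003]
shift units [ 0.21 -0.09  1.6 ] turn [0.017 0.01  0.003]
brayer [0.5001 0.5275 0.03  ] [0.4305 0.5172 0.03  ]
```

```bash
python3 -m jog '[[0.1,-0.08,0.5,0.017,0.01,0,0],[0.1,0,0.5,0,0,0,0],[0,0,0.3,0,0,0,0],[0,0,0.15,0,0,0,0],[0,0,0.1,0,0,0,0],[0,0,0,0,0,0,0]]' 70
python3 mat.py
```

```text
time_s: 10.0
position: [0.6061, 0.3058, 0.0154]
eef_rot: [0.001, 0.734, 0.679, 0.002]
force: [0.2, 0.0, -2.0]
opening: 0.259
[0.60611877 0.30575355 0.01538177] [[ 0.078  0.997  0.004]
 [ 0.997 -0.078  0.002]
 [ 0.003  0.004 -1.   ]]
shift units [ 0.   -0.07 -0.82] turn [ 0.004 -0.003  0.002]
shift units [ 0.   -0.07  0.08] turn [ 0.004 -0.003  0.002]
brayer [0.5001 0.5275 0.03  ] [0.4305 0.5172 0.03  ]
```

```bash
python3 -m jog '[[0,0,0.05,0,0,0,0],[0,0,0,0,0,0,40],[0,0,0,0,0,0,50],[0,0,0,0,0,0,50],[0,0,-0.4,0,0,0,50],[0,0,-0.8,0,0,0,50],[0,0,-1,0,0,0,50],[0,0,-1,0,0,0,50],[0,0,-1,0,0,0,50],[0,0,-1,0,0,0,50],[0,0,-1,0,0,0,70],[0,0,0,0,0,0,70]]' 70
python3 - <<'E'
from h import *
cap('wrist','w3')
s=arm.get_state();print(np.round(s['joint_pos'],2))
E
```

```text
time_s: 11.2
position: [0.6053, 0.3054, 0.2184]
eef_rot: [0.002, 0.734, 0.679, 0.007]
force: [-0.6, 0.7, 1.0]
opening: 0.7
[0.42 0.29 1.03 0.   1.81 0.49]
```

View pics/w3.png

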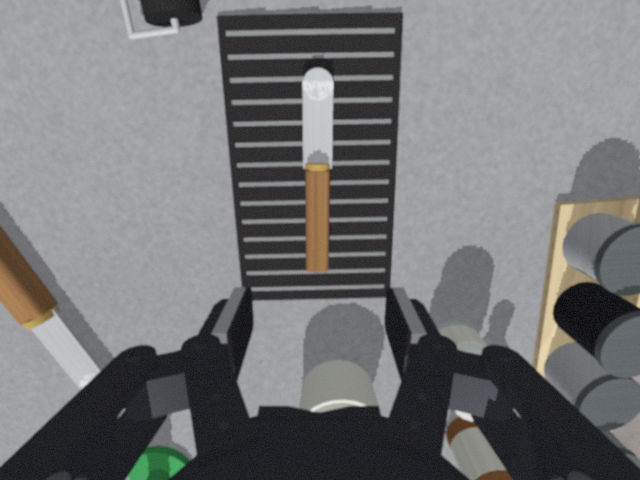

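The knife lies well inside the mat: tip (317,70), butt (317,270), mat edges about u 222–402 and v 12–300. Now I go to the cup, first past it so the wrist camera sees it.

```bash
python3 -m jog '[[-1,-0.25,0,0,0,-0.02,80],[-1,-0.25,0,0,0,-0.02,80],[-1,-0.25,0,0,0,-0.02,80],[-1,-0.25,0,0,0,-0.02,80],[-1,-0.25,0,0,0,-0.02,80],[-1,-0.25,0,0,0,-0.02,80],[-1,-0.25,0,0,0,-0.02,80],[-1,-0.25,0,0,0,-0.02,80],[-1,-0.3,0,0,0,-0.02,80],[-1,-0.3,0,0,0,-0.02,80],[-1,-0.3,0,0,0,-0.02,80],[-1,-0.3,0,0,0,-0.02,80],[-1,-0.3,0,0,0,-0.02,80],[-1,-0.3,0,0,0,-0.02,80],[-1,-0.3,0,0,0,-0.02,80],[-1,-0.3,0,0,0,-0.02,80],[-1,-0.3,0,0,0,-0.02,80],[-1,-0.3,0,0,0,-0.02,80],[-1,-0.3,0,0,0,-0.02,80],[0,0,0,0,0,0,80]]' 40
python3 - <<'E'
from h import *
x=np.array([-.29,.957,0]);z=np.array([0,0,-1.]);RT=R.from_matrix(np.c_[x,np.cross(z,x),z])
go([.435,-.34,.20],RT)
E
```

```text
time_s: 13.25
position: [0.4968, -0.2966, 0.1911]
eef_rot: [-0.009, 0.585, 0.811, -0.001]
force: [-0.2, 0.2, -0.4]
opening: 0.799
shift units [-0.72 -2.42 -0.28] turn [-0.013 -0.013  0.028]
```

```bash
python3 -m jog '[[-0.3,-0.8,-0.2,-0.01,-0.01,0.028,85],[-0.3,-0.8,-0.2,0,0,0,85],[-0.3,-0.8,-0.1,0,0,0,85],[-0.3,0,-0.1,0,0,0,85],[-0.3,0,0,0,0,0,85],[0,0,0,0,0,0,85]]' 40
python3 - <<'E'
from h import *
p,q=pose();print(p,q.as_matrix().round(3));cap('wrist','w4')
for n,P in(('closed',(.405,-.205,.1)),('mouth',(.427,-.287,.055))): print(n,proj('w4',P))
E
```

```text
time_s: 13.85
position: [0.4393, -0.3601, 0.204]
eef_rot: [-0.007, 0.596, 0.803, 0.001]
force: [-0.5, -0.7, -0.7]
opening: 0.849
[ 0.43934698 -0.36009458  0.20396004] [[-0.288  0.957 -0.01 ]
 [ 0.957  0.289  0.01 ]
 [ 0.012 -0.006 -1.   ]]
closed [340.  -10.7]
mouth [332.1 128.9]
```

View pics/w4.png

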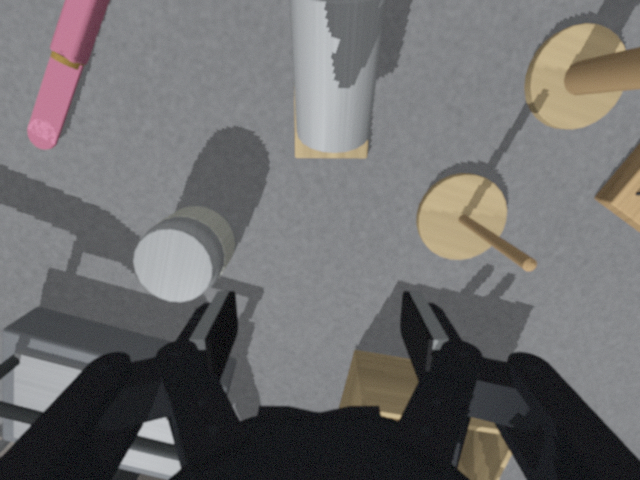

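The cup is at the top of the view, seen from its mouth end: rim sides at (297,130) and (371,130), lowest point of the rim at (334,152). The thin peg is at (465,215) and the stout one at (575,75).

```bash
cat > cup.py <<'E'
from h import *
import sys
h=np.array([.29,-.957,0]);Z=np.array([0,0,1.]);a=np.cos(np.pi/6)*h-.5*Z;perp=.5*h+np.cos(np.pi/6)*Z;s=np.cross(h,Z)
C=np.array([.405,-.205,.100])
E
cat > t.py <<'E'
from cup import *
print(ray('w4',320,240)[0])
for d in(0,.005,-.005):
  Cc=C+d*a; print(d,[proj('w4',Cc+.1*a+.03*v).tolist() for v in(perp,s,-s)], [proj('w4',Cc+.03*v).tolist() for v in(s,-s)])
for dz in(-.006,.006):
  Cc=C+dz*perp; print(dz,[proj('w4',Cc+.1*a+.03*v).tolist() for v in(perp,s,-s)])
tau=np.radians(15); z=-np.cos(tau)*Z-np.sin(tau)*h; x=-np.cos(tau)*h+np.sin(tau)*Z
RT=R.from_matrix(np.c_[x,np.cross(z,x),z]); G=C+.035*a+.024*z
print(G); go(G-.08*z,RT); go(G,RT)
E
python3 t.py
```

```text
[ 0.41660951 -0.28517406  0.34820545]
0 [[336.3, 151.9], [299.1, 131.1], [371.3, 131.0]] [[291.9, -10.5], [388.1, -10.7]]
0.005 [[336.1, 157.3], [299.4, 136.4], [370.7, 136.3]] [[292.3, -1.2], [387.0, -1.5]]
-0.005 [[336.6, 146.4], [298.8, 125.7], [372.0, 125.6]] [[291.4, -20.0], [389.2, -20.2]]
-0.006 [[336.1, 147.5], [299.4, 127.3], [370.6, 127.2]]
0.006 [[336.6, 156.5], [298.8, 135.0], [372.1, 134.9]]
[ 0.41198878 -0.22806297  0.05931778]
shift units [3.74 0.41 2.29] turn [-0.006  0.249 -0.002]
shift units [4.4  0.42 4.87] turn [-0.006  0.249 -0.002]
```

```bash
python3 -m jog '[[0.9,0.1,0,0,0.06,0,92],[0.9,0.1,0.1,0,0.06,0,92],[0.9,0.1,0.3,0,0.06,0,92],[0.9,0.1,0.5,0,0.06,0,92],[0,0,0.5,0,0,0,92],[0,0,0,0,0,0,92]]' 40
python3 t.py | tail -2
```

```text
time_s: 14.5
position: [0.4196, -0.2367, 0.1716]
eef_rot: [-0.109, 0.588, 0.798, 0.076]
force: [0.2, 0.2, -0.3]
opening: 0.92
shift units [-0.63 -0.15  1.04] turn [-0.009 -0.004  0.004]
shift units [-0.65 -0.13  3.71] turn [-0.009 -0.004  0.004]
```

```bash
python3 -m jog '[[-0.4,-0.15,0.3,-0.009,0,0,92],[-0.2,0,0.3,0,0,0,92],[0,0,0.5,0,0,0,92],[0,0,0,0,0,0,92]]' 40
python3 t.py | tail -2
```

```text
time_s: 14.9
position: [0.4189, -0.2482, 0.1331]
eef_rot: [-0.105, 0.589, 0.798, 0.079]
force: [0.2, 0.9, 0.4]
opening: 0.923
shift units [ 0.05 -0.03 -0.11] turn [ 0.001 -0.002  0.005]
shift units [ 0.04 -0.03  2.56] turn [ 0.001 -0.002  0.005]
```

```bash
python3 -m jog '[[0,0,0.5,0,0,0,92],[0,0,0.5,0,0,0,92],[0,0,0.5,0,0,0,92],[0,0,0.5,0,0,0,92],[0,0,0.4,0,0,0,92],[0,0,0,0,0,0,92]]' 40
python3 t.py | tail -1
```

```text
time_s: 15.5
position: [0.4138, -0.2313, 0.0601]
eef_rot: [-0.104, 0.59, 0.797, 0.079]
force: [0.5, -0.3, -0.3]
opening: 0.922
shift units [ 0.11 -0.03  0.06] turn [ 0.003 -0.001  0.003]
```

```bash
python3 -m jog '[[0,0,0,0,0,0,40],[0,0,0,0,0,0,40],[0,0,0,0,0,0,40],[0,0,0,0,0,0,40],[0,0,0,0,0,0,40],[0,0,0,0,0,0,40]]' 60
python3 -m jog '[[0.05,0,-0.2,0,0,0,40],[0.13,0,-0.5,0,0,0,40],[0.26,0,-0.96,0,0,0,40],[0.26,0,-0.96,0,0,0,40],[0.26,0,-0.96,0,0,0,40],[0.26,0,-0.96,0,0,0,40],[0.26,0,-0.96,0,0,0,40],[0.26,0,-0.96,0,0,0,40],[0,0,0,0,0,0,40]]' 60
python3 -c "
from h import *
s=arm.get_state();print(np.round(s['joint_pos'],2)); print(pose()[1].as_matrix().round(3))"
```

```text
time_s: 16.1
position: [0.4134, -0.2326, 0.0626]
eef_rot: [-0.104, 0.59, 0.797, 0.078]
force: [-0.6, 0.2, -1.4]
opening: 0.695
time_s: 17.0
position: [0.4122, -0.2313, 0.2805]
eef_rot: [-0.1, 0.589, 0.798, 0.078]
force: [-0.3, -0.2, -0.9]
opening: 0.693
[-0.69 -0.07  1.32  0.17  2.09 -0.92]
[[-0.285  0.956 -0.068]
 [ 0.925  0.293  0.242]
 [ 0.251  0.006 -0.968]]
```

```bash
python3 -m jog '[[0,0,0,-0.036,0,0.14,40],[0,0,0,-0.036,0,0.14,40],[0,0,0,-0.036,0,0.14,40],[0,0,0,-0.036,0,0.14,40],[0,0,0,-0.036,0,0.14,40],[0,0,0,-0.036,0,0.14,40],[0,0,0,-0.036,0,0.14,40],[0,0,0,-0.036,0,0.14,40],[0,0,0,-0.036,0,0.14,40],[0,0,0,-0.036,0,0.14,40],[0,0,0,-0.036,0,0.14,40],[0,0,0,-0.036,0,0.14,40],[0,0,0,-0.036,0,0.14,40],[0,0,0,-0.036,0,0.14,40],[0,0,0,0,0,0,40]]' 60
cat > peg.py <<'E'
from cup import *
def Rq(w,x,y,z): return R.from_quat([x,y,z,w])
Qg=Rq(-.104,.59,.797,.078); pg=np.array([.4134,-.2326,.0626])
aT=Qg.inv().apply(a); cT=Qg.inv().apply(C-pg)
p,q=pose(); s=arm.get_state(); print('j',np.round(s['joint_pos'],2)); print(q.as_matrix().round(3))
ac=q.apply(aT); c=p+q.apply(cT); print('cupT',aT.round(3),cT.round(4),'axis',ac.round(3),'closed',c.round(4),'mouth',(c+.1*ac).round(4))
r=np.array([.963,-.2706,0]); y=np.cross(r,Z)
x0=-aT.copy(); # tool-vector pointing up at target
# target: q*aT=-Z, tool y = y
yT=np.array([0,1.,0]); yT-=aT*(yT@aT); yT/=np.linalg.norm(yT)
RT=R.from_matrix(np.c_[-Z,y,np.cross(-Z,y)])*R.from_matrix(np.c_[aT,yT,np.cross(aT,yT)]).inv()
PEG=np.array([.6295,-.177,.125])
for zz in(.125,.07,.02,.006): 
    t=PEG+[0,0,zz]-RT.apply(cT); print(zz,t.round(3)); go(t,RT)
E
python3 peg.py
```

```text
time_s: 18.5
position: [0.409, -0.2299, 0.2809]
eef_rot: [0.011, 0.985, -0.113, 0.127]
force: [0.0, 0.0, -1.7]
opening: 0.695
j [-0.67 -0.47  1.65  0.12  1.73  1.16]
[[ 0.942 -0.226  0.248]
 [-0.221 -0.974 -0.051]
 [ 0.253 -0.007 -0.967]]
cupT [-0.966 -0.002  0.26 ] [ 0.0375  0.0001 -0.0287] axis [-0.845  0.202 -0.496] closed [ 0.4372 -0.2368  0.3182] mouth [ 0.3527 -0.2166  0.2686]
0.125 [ 0.647 -0.182  0.206]
shift units [ 6.48 -3.34  4.29] turn [-0.04   1.052  0.027]
0.07 [ 0.647 -0.182  0.151]
shift units [ 6.02 -3.32  6.06] turn [-0.04   1.052  0.027]
0.02 [ 0.647 -0.182  0.101]
shift units [ 5.6  -3.31  7.68] turn [-0.04   1.052  0.027]
0.006 [ 0.647 -0.182  0.087]
shift units [ 5.48 -3.31  8.13] turn [-0.04   1.052  0.027]
```

```bash
python3 -m jog '[[0,-0.5,0,-0.006,0.15,0.004,40],[0,-0.5,0,-0.006,0.15,0.004,40],[0,-0.5,0,-0.006,0.15,0.004,40],[0,-0.5,0,-0.006,0.15,0.004,40],[0,-0.5,0,-0.006,0.15,0.004,40],[0,-0.4,0,-0.006,0.15,0.004,40],[0,-0.4,0,-0.006,0.15,0.004,40],[0,0,0,0,0,0,40]]' 60
python3 peg.py
```

```text
time_s: 19.3
position: [0.561, -0.211, 0.2856]
eef_rot: [0.057, 0.819, -0.095, 0.563]
force: [-0.1, 0.7, -3.7]
opening: 0.694
j [-0.64 -0.85  2.24  0.64  0.69  0.9 ]
[[ 0.347 -0.22   0.912]
 [-0.091 -0.975 -0.201]
 [ 0.933 -0.013 -0.358]]
cupT [-0.966 -0.002  0.26 ] [ 0.0375  0.0001 -0.0287] axis [-0.098  0.038 -0.994] closed [ 0.5478 -0.2087  0.3309] mouth [ 0.5381 -0.2049  0.2314]
0.125 [ 0.647 -0.182  0.206]
shift units [-1.56 -1.54  3.36] turn [-0.054  0.104  0.001]
0.07 [ 0.647 -0.182  0.151]
shift units [-3.27 -1.52  4.02] turn [-0.054  0.104  0.001]
0.02 [ 0.647 -0.182  0.101]
shift units [-4.83 -1.49  4.61] turn [-0.054  0.104  0.001]
0.006 [ 0.647 -0.182  0.087]
shift units [-5.27 -1.49  4.78] turn [-0.054  0.104  0.001]
```

```bash
python3 -m jog '[[-0.3,-0.38,0.8,-0.014,0.026,0,40],[-0.35,-0.38,0.8,-0.014,0.026,0,40],[-0.4,-0.38,0.8,-0.014,0.026,0,40],[-0.4,-0.38,0.7,-0.014,0.026,0,40],[0,0,0,0,0,0,40]]' 60
python3 peg.py
```

```text
time_s: 19.8
position: [0.6463, -0.1837, 0.2179]
eef_rot: [0.089, 0.788, -0.1, 0.6]
force: [-0.7, 1.0, -2.5]
opening: 0.698
j [-0.38 -0.57  2.26  0.61  0.18  0.92]
[[ 0.259 -0.264  0.929]
 [-0.051 -0.964 -0.26 ]
 [ 0.965  0.021 -0.263]]
cupT [-0.966 -0.002  0.26 ] [ 0.0375  0.0001 -0.0287] axis [-0.008 -0.017 -1.   ] closed [ 0.6294 -0.1782  0.2617] mouth [ 0.6285 -0.1798  0.1617]
0.125 [ 0.647 -0.182  0.206]
shift units [-0.37 -0.07  0.1 ] turn [-0.001  0.003  0.019]
0.07 [ 0.647 -0.182  0.151]
shift units [-2.14 -0.11  0.58] turn [-0.001  0.003  0.019]
0.02 [ 0.647 -0.182  0.101]
shift units [-3.75 -0.14  1.02] turn [-0.001  0.003  0.019]
0.006 [ 0.647 -0.182  0.087]
shift units [-4.2  -0.15  1.15] turn [-0.001  0.003  0.019]
```

j5 is close to its limit with the hand radial, so I turn the cup about its own axis to bring the hand in from the side.

```bash
python3 -m jog '[[0,0,0,0.096,0.002,-0.026,40],[0,0,0,0.096,0.002,-0.026,40],[0,0,0,0.096,0.002,-0.026,40],[0,0,0,0.096,0.002,-0.026,40],[0,0,0,0.06,0.002,-0.016,40],[0,0,0,0,0,0,40]]' 60
sed -i 's/r=np.array(\[.963,-.2706,0\])/r=np.array([.985,.1736,0])/' peg.py; python3 peg.py
```

```text
time_s: 20.4
position: [0.645, -0.185, 0.2277]
eef_rot: [-0.022, 0.797, 0.056, 0.601]
force: [-0.5, 0.1, -0.7]
opening: 0.7
j [-0.69 -0.42  2.14  1.32  0.79  0.05]
[[ 0.272  0.115  0.955]
 [ 0.062 -0.993  0.102]
 [ 0.96   0.032 -0.277]]
cupT [-0.966 -0.002  0.26 ] [ 0.0375  0.0001 -0.0287] axis [-0.014 -0.031 -0.999] closed [ 0.6278 -0.1857  0.2717] mouth [ 0.6264 -0.1888  0.1717]
0.125 [ 0.647 -0.174  0.206]
shift units [-0.64 -0.38  0.3 ] turn [0.065 0.019 0.013]
0.07 [ 0.647 -0.174  0.151]
shift units [-2.4  -0.44  0.81] turn [0.065 0.019 0.013]
0.02 [ 0.647 -0.174  0.101]
shift units [-4.   -0.49  1.27] turn [0.065 0.019 0.013]
0.006 [ 0.647 -0.174  0.087]
shift units [-4.45 -0.51  1.4 ] turn [0.065 0.019 0.013]
```

```bash
python3 -m jog '[[-0.3,-0.2,0.15,0.04,0.01,0.006,40],[-0.3,-0.2,0.15,0.025,0.009,0.006,40],[0,0,0,0,0,0,40]]' 60
python3 peg.py | head -6; python3 - <<'E'
from h import *
cap('scene','s5');cap('side','d5')
f=lambda n,y,x:cv2.resize(cv2.imread(f'pics/{n}.png')[y:y+150,x:x+100],None,fx=4,fy=4,interpolation=2)
cv2.imwrite('pics/v5.png',np.hstack([f('s5',250,275),f('d5',190,350)]))
E
```

```text
time_s: 20.7
position: [0.6473, -0.1746, 0.2147]
eef_rot: [-0.049, 0.789, 0.074, 0.608]
force: [-0.3, -0.0, -2.1]
opening: 0.694
j [-0.71 -0.37  2.13  1.39  0.86 -0.05]
[[ 0.25   0.176  0.952]
 [ 0.058 -0.984  0.167]
 [ 0.966  0.013 -0.256]]
cupT [-0.966 -0.002  0.26 ] [ 0.0375  0.0001 -0.0287] axis [ 0.005 -0.01  -1.   ] closed [ 0.6294 -0.1773  0.2584] mouth [ 0.6299 -0.1783  0.1584]
0.125 [ 0.647 -0.174  0.206]
```

View pics/v5.png

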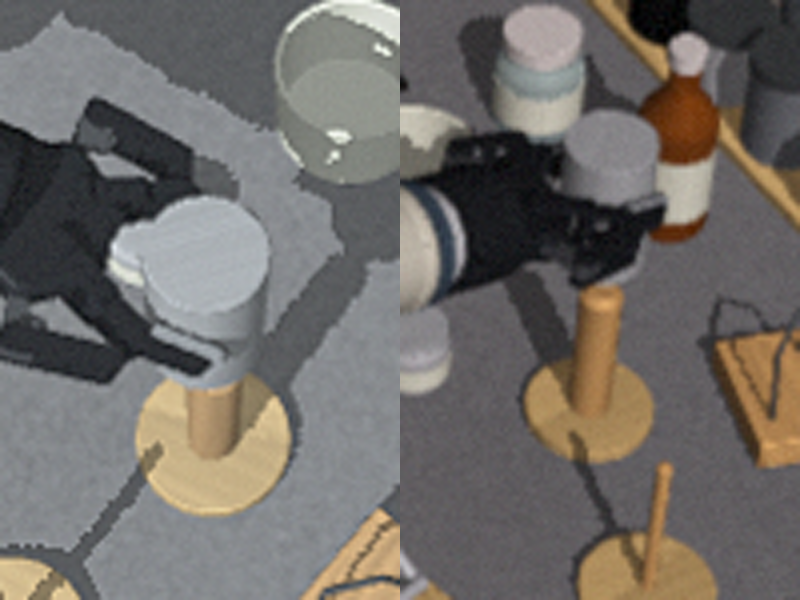

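The cup hangs upside down over the stout peg. Its end disc centre is at about (207,254) in the left half and (612,148) in the right half, with the peg top just under the mouth at (602,293).

```bash
python3 - <<'E'
from h import *
S=lambda u,v:('s5',275+u/4,250+v/4)
D=lambda u,v:('d5',350+u/4,190+v/4)
print('closed',tri([S(207,254),D(212,148)]),at(*S(207,254),.2584),at(*D(212,148),.2584))
print('foot',at(*S(213,443),.012),at(*D(189,410),.012),'top',at(*D(202,293),.125))
for n in('s5','d5'): print(proj(n,(.6294,-.1773,.2584)),proj(n,(.6295,-.177,.125)))
E
```

```text
closed [ 0.6256 -0.1773  0.2536] [ 0.6263 -0.1788  0.2584] [ 0.6226 -0.1822  0.2584]
foot [ 0.633  -0.1823  0.012 ] [ 0.6263 -0.184   0.012 ] top [ 0.6281 -0.1813  0.125 ]
[328.6 313.5] [328.2 340. ]
[404.3 225. ] [400.1 262. ]
```

```bash
python3 -m jog '[[0.04,0.03,0.16,0,0,0,40],[-0.3,0,0.08,0,0,0,40],[-0.45,0,0.12,0,0,0,40],[-0.45,0,0.12,0,0,0,40],[0,0,0,0,0,0,40]]' 60
sed -i 's/PEG=.*/PEG=np.array([.6345,-.178,.125])/' peg.py; python3 peg.py
```

```text
time_s: 21.3
position: [0.6543, -0.1747, 0.1824]
eef_rot: [-0.045, 0.787, 0.077, 0.61]
force: [0.0, 0.4, -1.2]
opening: 0.689
j [-0.7  -0.3   2.15  1.47  0.83 -0.17]
[[ 0.244  0.176  0.954]
 [ 0.066 -0.984  0.165]
 [ 0.968  0.022 -0.252]]
cupT [-0.966 -0.002  0.26 ] [ 0.0375  0.0001 -0.0287] axis [ 0.012 -0.018 -1.   ] closed [ 0.6361 -0.177   0.2259] mouth [ 0.6373 -0.1788  0.1259]
0.125 [ 0.652 -0.175  0.206]
shift units [ 0.76  0.01 -0.27] turn [ 0.003 -0.008  0.02 ]
0.07 [ 0.652 -0.175  0.151]
shift units [-1.02 -0.03  0.19] turn [ 0.003 -0.008  0.02 ]
0.02 [ 0.652 -0.175  0.101]
shift units [-2.63 -0.07  0.61] turn [ 0.003 -0.008  0.02 ]
0.006 [ 0.652 -0.175  0.087]
shift units [-3.08 -0.08  0.73] turn [ 0.003 -0.008  0.02 ]
```

```bash
python3 -m jog '[[-0.35,-0.01,0.07,0.003,-0.008,0.01,40],[-0.4,-0.01,0.08,0,0,0.01,40],[-0.4,-0.01,0.09,0,0,0,40],[0,0,0,0,0,0,40]]' 60
python3 peg.py|tail -5
python3 -m jog '[[-0.4,0,0.1,0,0,0,40],[-0.4,0,0.1,0,0,0,40],[-0.4,0,0.1,0,0,0,40],[0,0,0,0,0,0,40]]' 60
python3 peg.py
```

```text
time_s: 21.7
position: [0.6525, -0.1743, 0.1457]
eef_rot: [-0.052, 0.791, 0.07, 0.606]
force: [-0.7, 0.5, -1.4]
opening: 0.693
shift units [ 0.18  0.02 -0.06] turn [-0.    -0.    -0.001]
0.02 [ 0.652 -0.175  0.101]
shift units [-1.43  0.02  0.37] turn [-0.    -0.    -0.001]
0.006 [ 0.652 -0.175  0.087]
shift units [-1.88  0.01  0.49] turn [-0.    -0.    -0.001]
time_s: 22.1
position: [0.6525, -0.1752, 0.1091]
eef_rot: [-0.052, 0.79, 0.069, 0.607]
force: [-0.6, 0.6, -1.8]
opening: 0.694
j [-0.7  -0.17  2.18  1.62  0.83 -0.37]
[[ 0.254  0.172  0.952]
 [ 0.046 -0.985  0.166]
 [ 0.966  0.002 -0.258]]
cupT [-0.966 -0.002  0.26 ] [ 0.0375  0.0001 -0.0287] axis [ 0.002  0.001 -1.   ] closed [ 0.6347 -0.1783  0.1528] mouth [ 0.6349 -0.1782  0.0528]
0.125 [ 0.652 -0.175  0.206]
shift units [ 3.13 -0.01 -0.84] turn [ 0.001 -0.002 -0.001]
0.07 [ 0.652 -0.175  0.151]
shift units [ 1.36 -0.01 -0.37] turn [ 0.001 -0.002 -0.001]
0.02 [ 0.652 -0.175  0.101]
shift units [-0.25 -0.01  0.06] turn [ 0.001 -0.002 -0.001]
0.006 [ 0.652 -0.175  0.087]
shift units [-0.7  -0.01  0.18] turn [ 0.001 -0.002 -0.001]
```

Down slowly until the force shows contact (closed end about .022 above the nominal seat).

```bash
python3 -m jog '[[-0.2,0,0.05,0,0,0,40],[-0.15,0,0.04,0,0,0,40],[0,0,0,0,0,0,40]]' 60
python3 -m jog '[[-0.1,0,0.027,0,0,0,40],[0,0,0,0,0,0,40]]' 60
python3 -m jog '[[-0.1,0,0.027,0,0,0,40],[0,0,0,0,0,0,40]]' 60
python3 peg.py|sed -n '5p'
```

```text
time_s: 22.4
position: [0.6531, -0.1758, 0.0999]
eef_rot: [-0.051, 0.789, 0.069, 0.608]
force: [-0.5, -0.8, -2.2]
opening: 0.699
time_s: 22.6
position: [0.6534, -0.176, 0.0975]
eef_rot: [-0.051, 0.789, 0.07, 0.608]
force: [-0.3, -0.2, -1.2]
opening: 0.698
time_s: 22.8
position: [0.6536, -0.1762, 0.0948]
eef_rot: [-0.051, 0.789, 0.07, 0.608]
force: [0.5, -0.5, -1.3]
opening: 0.697
cupT [-0.966 -0.002  0.26 ] [ 0.0375  0.0001 -0.0287] axis [ 0.006 -0.001 -1.   ] closed [ 0.6356 -0.1792  0.1384] mouth [ 0.6362 -0.1793  0.0384]
```

```bash
for i in 1 2 ; do python3 -m jog '[[-0.1,0,0.03,0,0,0,40],[0,0,0,0,0,0,40]]' 60 | sed -n '2p;4p'; done
python3 -m jog '[[-0.08,0,0.02,0,0,0,40],[0,0,0,0,0,0,40]]' 60
```

```text
position: [0.6537, -0.1762, 0.0917]
force: [0.2, -0.4, -1.9]
position: [0.6539, -0.1762, 0.0882]
force: [0.8, 0.2, -1.3]
time_s: 23.4
position: [0.6541, -0.1764, 0.0865]
eef_rot: [-0.051, 0.788, 0.07, 0.609]
force: [-0.5, 0.9, -0.4]
opening: 0.7
```

```bash
for i in 1 2; do python3 -m jog '[[-0.07,0,0.02,0,0,0,40],[0,0,0,0,0,0,40]]' 60 | sed -n '2p;4p'; done
```

```text
position: [0.655, -0.1765, 0.0868]
force: [-0.3, -0.8, -1.4]
position: [0.6557, -0.1766, 0.0867]
force: [0.5, -0.5, -1.3]
```

```bash
python3 -m jog '[[-0.1,0,0.027,0,0,0,40],[-0.1,0,0.027,0,0,0,40],[0,0,0,0,0,0,40]]' 60; python3 peg.py|head -5
python3 -c "
from h import *
s=arm.get_state();print(np.round(s['force'],2),np.round(s['ft_torque'],2),np.round(s['effort'],1))"
```

```text
time_s: 24.1
position: [0.6577, -0.1769, 0.0873]
eef_rot: [-0.051, 0.782, 0.073, 0.616]
force: [-0.3, 0.5, -0.4]
opening: 0.695
j [-0.7  -0.09  2.18  1.71  0.85 -0.5 ]
[[ 0.229  0.176  0.957]
 [ 0.051 -0.984  0.169]
 [ 0.972  0.01  -0.235]]
cupT [-0.966 -0.002  0.26 ] [ 0.0375  0.0001 -0.0287] axis [ 0.027 -0.003 -1.   ] closed [ 0.6389 -0.1799  0.1305] mouth [ 0.6416 -0.1802  0.0305]
[-0.34  0.47 -0.41] [-0.14  0.67 -0.01] [  0.  -33.1 -37.1   4.    2.8  -0.1]
```

The motion stopped at the height where I predicted the floor would seat (closed end estimate .1305, nominal .131). I'll release slowly and compare pictures from before and after.

```bash
python3 -c "
from h import *
cap('scene','s6');cap('side','d6')"
python3 -m jog '[[0,0,0,0,0,0,72],[0,0,0,0,0,0,75],[0,0,0,0,0,0,80],[0,0,0,0,0,0,86],[0,0,0,0,0,0,92],[0,0,0,0,0,0,92]]' 30
python3 - <<'E'
from h import *
cap('scene','s7');cap('side','d7')
f=lambda n,y,x:cv2.resize(cv2.imread(f'pics/{n}.png')[y:y+150,x:x+100],None,fx=4,fy=4,interpolation=2)
cv2.imwrite('pics/v7.png',np.hstack([f('s7',270,275),f('d7',190,350)]))
for i,j,y,x in(('s6','s7',300,300),('d6','d7',225,380)):
    g=lambda n:cv2.imread(f'pics/{n}.png',0)[y:y+45,x:x+50].astype(np.float32)
    print(i,cv2.phaseCorrelate(g(i),g(j)),np.abs(g(i)-g(j)).mean())
E
```

```text
time_s: 24.8
position: [0.6568, -0.1765, 0.0842]
eef_rot: [-0.051, 0.784, 0.072, 0.615]
force: [-0.4, -0.2, 1.1]
opening: 0.917
s6 ((-0.27435799619065193, 0.3551626916791122), 0.6256161134507922) 10.390223
d6 ((-0.0041065417543251215, 0.5660517087446522), 0.9335789464314779) 3.304889
```

View pics/v7.png

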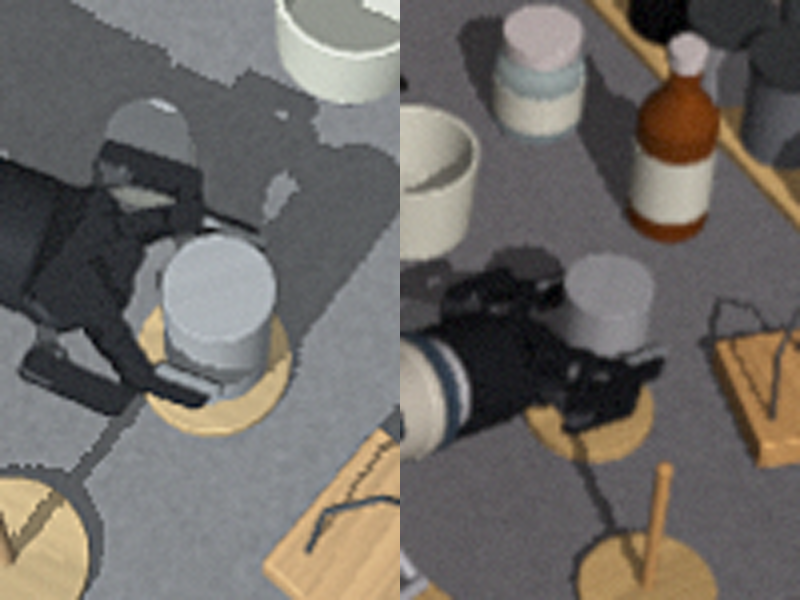

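The cup is seated upright on the stout peg, with its disc centre at (219,278) on the left and (610,283) on the right. It moved less than 1 px at release. I'll back the hand straight out.

```bash
python3 -c "
from h import *
S=('s7',275+219/4,270+278/4);D=('d7',350+210/4,190+283/4)
print(tri([S,D]),at(*S,.131),at(*D,.131))"
python3 -m jog '[[0,0,-0.3,0,0,0,92],[0,0,-0.4,0,0,0,92],[0,0,-0.5,0,0,0,92],[0,0,-0.6,0,0,0,92],[0,0,-0.8,0,0,0,92],[0.2,0,-0.8,0,0,0,92],[0.5,0,-0.7,0,0,0,92],[0.9,0,-0.2,0,0,0,92],[0.9,0,0,0,0,0,92],[0.9,0,0,0,0,0,92],[0,0,0,0,0,0,92],[0,0,0,0,0,0,92]]' 30
python3 - <<'E'
from h import *
cap('scene','s8');cap('side','d8')
for i,j,y,x in(('s7','s8',325,312),('d7','d8',250,390)):
    g=lambda n:cv2.imread(f'pics/{n}.png',0)[y:y+30,x:x+30].astype(np.float32)
    print(i,cv2.phaseCorrelate(g(i),g(j)),np.abs(g(i)-g(j)).mean())
# everything else: difference from the start, regions
for n,m,regs in(('scene0','s8',dict(pot=(245,340,50,45),jar=(255,408,40,35),bottle=(300,398,50,38),low=(292,298,30,28),tall=(370,130,45,45),block=(365,338,70,60),brayer=(122,345,36,60))),('side0','d8',dict(pot=(215,335,40,36),jar=(190,370,35,30),bottle=(198,405,55,27),low=(262,340,28,25),tall=(375,325,45,38),block=(262,428,45,38),brayer=(150,215,32,58)))):
    a=cv2.imread(f'pics/{n}.png',0).astype(np.float32);b=cv2.imread(f'pics/{m}.png',0).astype(np.float32)
    for k,(y,x,h,w) in regs.items(): print(m,k,np.round(cv2.phaseCorrelate(a[y:y+h,x:x+w],b[y:y+h,x:x+w])[0],1),np.abs(a-b)[y:y+h,x:x+w].mean().round(1))
# knife on mat
for m,z in(('s8',.017),):
    im=cv2.imread(f'pics/{m}.png'); print('tip,butt expected px',proj(m,(.616,.431,.017)),proj(m,(.599,.232,.017)))
E
```

```text
[ 0.6338 -0.1783  0.1308] [ 0.6328 -0.1767  0.131 ] [ 0.6342 -0.1805  0.131 ]
time_s: 26.1
position: [0.5482, -0.1936, 0.2165]
eef_rot: [-0.051, 0.786, 0.071, 0.613]
force: [-0.8, 1.0, -1.3]
opening: 0.918
s7 ((-0.3919817604844624, -0.4819480258062274), 0.809502305454678) 14.297778
d7 ((-0.08582236135529975, 0.15374650583012084), 0.673565604156918) 7.187778
s8 pot [ 0.5 -0. ] 5.6
s8 jar [-0. -0.] 1.8
s8 bottle [-0. -0.] 2.0
s8 low [-0.1  0.2] 6.6
s8 tall [0.6 0.5] 2.0
s8 block [0.  0.1] 2.0
s8 brayer [-0.  -0.1] 2.4
d8 pot [ 0.1 -0.8] 37.7
d8 jar [ 0.2 -0. ] 3.8
d8 bottle [ 0.5 -0.1] 3.5
d8 low [0.2 0.1] 46.7
d8 tall [-0.   0.4] 3.8
d8 block [-0.   0.4] 3.7
d8 brayer [-0.  0.] 3.6
tip,butt expected px [415.8 176.6] [384.5 223.4]
```

```bash
python3 -c "
from cell import arm
print(arm.hand_in())"
```

```text
the job is handed in; nothing more can be done
None
```

I finished both parts of the job and handed it in at about 26 s of the 58 s allowed; no verdict was reported.

- **Knife:** I used the smaller brown knife. Its blade end went to about 27 mm above the table near the pot's centre, with no contact force. I laid it on the mat, and the wrist picture showed it flat and well inside the edges.
- **Cup:** It sits upside down on the stout peg. Triangulation puts its closed end at z = 0.131 m, the nominal seat, about 5 mm off the peg's axis. It moved less than 1 px when the fingers opened and when the hand backed out.
- **Bystanders:** The scene pictures from the start and the end agree within 1 px for the pot and the other six. In the last side picture, the pot and low tin areas differed a lot, which I put down to the arm being in the way. Only the scene view confirms those two.
- **Check that disagreed:** The wrist force showed no clear rise when the cup seated. I judged contact from the descent stopping at the predicted height, and the later pictures agreed. While pressing, the tool tipped about 1.5° and crept a few millimetres forward before I released.

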